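Line up the coffee tins by height on the counter display

ROBOT

A 6-joint arm with a two-finger parallel gripper is mounted at the origin on the work surface. World frame = base frame: x ahead of the robot, y to its left, z up, the work surface at z = 0. Lengths are in mm, angles in rad, forces in N, time in s.
With the tool pointing down it reaches from about 275 to 750 mm from the base axis. Payload 10.2 kg.
Tool frame: the origin (TCP) lies midway between the tips of the shut fingers; the grasp point (between the pads) lies 19 mm behind it; x points along the fingers, y is the direction in which the jaws open and shut, and the axes are right-handed (so a half turn about x gives the same grasp; the last joint's range is limited). The gripper opens to 85 mm and grips with 20 to 120 N. Pads are 22 mm wide; open, the fingers measure 114 mm over their backs; the gripper's body (76 mm by 85 mm) begins 54 mm behind the grasp point. The pads swing forward as they close: fully open they stand 13 mm farther back than shut.
Start: joints at [-1.426, 0.313, 1.498, -0, 1.331, -0.223], TCP at [188.759, -489.899, 231.294] pointing down, gripper open.
Joint ranges: [-2.94, 2.94], [-0.97, 2.17], [0.19, 2.56], [-1.23, 4.37], [0.02, 3.11], [-2.88, 2.88]. Speed limits (rad/s): [2.39, 2.39, 3.01, 3.14, 3.14, 3.14].

INTERFACE

Orientations are given as a unit quaternion [w, x, y, z].
In Python, from rig import sense, capture, get_calibration, finish_job gives the robot as it stands.
- The arm moves only by the tool jog_arm, never from a script. Its argument "increments" is a list of rows, each an object of numbers: "rx", "ry", "rz": the turn, a rotation vector about the tool's x, y, z in rad; "x", "y", "z": the shift along the tool's x, y, z in mm; "hand": the finger opening in mm, from 0 to 85.4. A call has 1 to 5 rows; each row shifts and turns the commanded pose from where the row before left it, along the tool's axes as they then stand; what a row does not reach is not made up. A row lasts 1/8 s, in which the tool goes at most 62.5 mm and 10.7 degrees, less where a joint would pass 70% of its speed; a pose out of reach is approached as far as the arm can. A call with a gripper value outside its range is refused whole. The fingers move at their own pace and stop on an object; "force" is the grip in N (left out, the last holds). Time passes only in rows, so rows that do not move let the fingers close. It gives the time, the measured TCP pose, the force and the opening at its end, in the units of the state.
- sense(): the state, without advancing time (a new reading comes with each control period).
- capture(name): name is "scene" or "side" or "wrist"; returns the picture (384x512x3 uint8, red, green, blue); there is no depth.
- get_calibration(name): a dict with "camera_matrix" (3x3 intrinsics, pixels), "R" (3x3) and "t" (3): a world point X has camera coordinates R X + t; the wrist camera has in their place "T_tool_cam" (4x4, takes a point from camera to tool coordinates, whose origin is the TCP and whose axes are the tool frame's). Camera axes: x right, y down, z forward; pixel columns grow to the right and rows downward; lengths in mm; the calibration is good to about 2 mm. A picture is of the moment at which its call begins: read the wrist's pose just before it. get_calibration takes no time and is no camera call.
- finish_job(): hands the job in, once; it reports no verdict.
The state is a dict: "time_s": time; "joints": joint angles; "dq": joint speeds; "tau": joint torques, N m; "eef_pos": TCP position; "ee_rot": TCP orientation; "force": force on the tool from outside, world axes, zero at the start; "wrist_torque": the same for the moment, N m; "grip_width": opening from 0.0 (shut) to 1.0 (fully open).
Only numpy, scipy, OpenCV 4.12 (cv2) and the standard library are available. Lean on these libraries where they do the work, as an engineer would, in place of code of your own. Each camera call takes 0.05 s, during which the arm holds its last target.

TASK

Set the four coffee tins on the wooden display board, one upright on the middle of each round black mark, in order of height: the tallest on the mark next to the flower vase and each next one shorter, so that the shortest ends beside the potted succulent. Set each down gently rather than dropping it, do not tip any tin over, and leave the vase and the succulent where they stand.

Things in the scene. Friction and masses are not known exactly. Their poses are not given: they have to be found in the camera images.
- tin_blue: loose closed coffee tin, blue, a plain upright cylinder 58 mm in diameter and 70 mm tall with thin bright steel bands and a flat top, 0.1 to 0.45 kg; starts standing on the black counter, between the robot and the board. Origin at the centre of its underside, z up along its axis; its yaw means nothing.
- tin_orange: loose closed coffee tin, orange, a plain upright cylinder 58 mm in diameter and 90 mm tall with thin bright steel bands and a flat top, 0.1 to 0.45 kg; starts standing on the black counter, between the robot and the board. Origin at the centre of its underside, z up along its axis; its yaw means nothing.
- tin_green: loose closed coffee tin, green, a plain upright cylinder 58 mm in diameter and 110 mm tall with thin bright steel bands and a flat top, 0.1 to 0.45 kg; starts standing on the black counter, between the robot and the board. Origin at the centre of its underside, z up along its axis; its yaw means nothing.
- tin_white: loose closed coffee tin, white, a plain upright cylinder 58 mm in diameter and 130 mm tall with thin bright steel bands and a flat top, 0.1 to 0.45 kg; starts standing on the black counter, between the robot and the board. Origin at the centre of its underside, z up along its axis; its yaw means nothing.
- mark_1: round black mark 68 mm across with a brass dot in the middle, at the board's left (+y) end; one of four alike, in a row at 95 mm spacing on a fixed pale wooden display board (90 mm deep, 580 long, 20 high). Origin: centre of the mark, on the board's upper face, 20 mm above the counter; z up, y along the row to the left, x across the board away from the robot.
- mark_2: round black mark 68 mm across with a brass dot in the middle, second from the left; one of four alike, in a row at 95 mm spacing on a fixed pale wooden display board (90 mm deep, 580 long, 20 high). Origin: centre of the mark, on the board's upper face, 20 mm above the counter; z up, y along the row to the left, x across the board away from the robot.
- mark_3: round black mark 68 mm across with a brass dot in the middle, third from the left; one of four alike, in a row at 95 mm spacing on a fixed pale wooden display board (90 mm deep, 580 long, 20 high). Origin: centre of the mark, on the board's upper face, 20 mm above the counter; z up, y along the row to the left, x across the board away from the robot.
- mark_4: round black mark 68 mm across with a brass dot in the middle, at the board's right (-y) end; one of four alike, in a row at 95 mm spacing on a fixed pale wooden display board (90 mm deep, 580 long, 20 high). Origin: centre of the mark, on the board's upper face, 20 mm above the counter; z up, y along the row to the left, x across the board away from the robot.
- vase: white ceramic vase with orange and yellow flowers, 62 mm across, 165 mm high with the flowers (the flowers spread to 70 mm), 0.4 kg; it tells at which end the tallest tin belongs. It stands loose on one end of the display board, its centre about 102 mm beyond the nearest mark; which end, left or right, differs from start to start. Origin at the centre of its underside.
- plant: small succulent in a grey metal pot, 66 mm across, about 95 mm high with its leaves, 0.35 kg. At the other end from the vase, it stands loose on one end of the display board, its centre about 102 mm beyond the nearest mark; which end, left or right, differs from start to start. Origin at the centre of its underside.
Things that resemble listed ones, but are neither listed nor needed, are in the scene too. Leave any pink look-alike of the tin_green alone.

How it is judged (in metres and radians):
At the end, for the whole second after the job is handed in: Every tin stands upright (within 0.08 rad) and at rest on the board, its centre within 12 mm of the centre of its own mark; in order from the mark beside the vase: white (130 mm), green (110), orange (90), blue (70). Vase and succulent are upright and within 20 mm of where they began (((horizontal distance between vase and mark_1 below 0.15 m and horizontal distance between tin_blue and mark_4 below 0.012 m and horizontal distance between tin_orange and mark_3 below 0.012 m and horizontal distance between tin_green and mark_2 below 0.012 m and horizontal distance between tin_white and mark_1 below 0.012 m and z of tin_blue in the frame of mark_4 between -0.006 and 0.006 m and z of tin_orange in the frame of mark_3 between -0.006 and 0.006 m and z of tin_green in the frame of mark_2 between -0.006 and 0.006 m and z of tin_white in the frame of mark_1 between -0.006 and 0.006 m) or (horizontal distance between vase and mark_4 below 0.15 m and horizontal distance between tin_blue and mark_1 below 0.012 m and horizontal distance between tin_orange and mark_2 below 0.012 m and horizontal distance between tin_green and mark_3 below 0.012 m and horizontal distance between tin_white and mark_4 below 0.012 m and z of tin_blue in the frame of mark_1 between -0.006 and 0.006 m and z of tin_orange in the frame of mark_2 between -0.006 and 0.006 m and z of tin_green in the frame of mark_3 between -0.006 and 0.006 m and z of tin_white in the frame of mark_4 between -0.006 and 0.006 m)) and angle between each of tin_blue, tin_orange, tin_green, tin_white's own z axis and vertical below 0.08 rad and linear speed of each of tin_blue, tin_orange, tin_green, tin_white below 0.02 m/s and distance of each of vase, plant from where it was at the start of the episode below 0.02 m and angle between each of vase, plant's own z axis and vertical below 0.15 rad); the robot touches nothing.
It fails at once if a tin is tipped over (angle between any of tin_blue, tin_orange, tin_green, tin_white's own z axis and vertical above 0.6 rad).
It fails at once if a tin is let fall (moves faster than 0.6 m/s with the fingers off it, as after a fall of 2 cm) ((linear speed of tin_blue above 0.6 m/s and contact force between tin_blue and the fingers below 0.5 N) or (linear speed of tin_orange above 0.6 m/s and contact force between tin_orange and the fingers below 0.5 N) or (linear speed of tin_green above 0.6 m/s and contact force between tin_green and the fingers below 0.5 N) or (linear speed of tin_white above 0.6 m/s and contact force between tin_white and the fingers below 0.5 N)).
It fails at once if the vase is knocked out of its place or over (distance of vase from where it was at the start of the episode above 0.02 m or angle between vase's own z axis and vertical above 0.3 rad).
It fails at once if the plant is knocked out of its place or over (distance of plant from where it was at the start of the episode above 0.02 m or angle between plant's own z axis and vertical above 0.3 rad).
It also fails if it takes over 96 s, if anything falls off the work surface, if the arm or the gripper's body presses on something with over 40 N, if the wrist force passes 120 N, or if a joint passes its speed limit or range.

## Working session

There is one attempt and no reset: what is moved stays moved. The work goes in short steps, Python scripts to look and compute and a tool call to move; the robot and the scene stay as the last step left them, time stands still between calls to the robot, and variables do not carry over. Pictures are saved under pics/ and viewed, and the job is handed in when it is done.

Besides the shell and the picture viewer there is one more tool, called as a command line: name --argument value ..., lists and objects as JSON in quotes. jog_arm: Moves the arm, as the interface text tells. Its arguments: {"type":"object","properties":{"increments":{"type":"array","items":{"type":"object","properties":{"rx":{"type":"number"},"ry":{"type":"number"},"rz":{"type":"number"},"x":{"type":"number"},"y":{"type":"number"},"z":{"type":"number"},"hand":{"type":"number"}}}},"force":{"type":"number"}},"required":["increments"]}

```bash
mkdir -p pics; ls; python3 - <<'E'
from rig import *
import cv2
print(sense())
for n in ["scene","side","wrist"]:
    c=get_calibration(n); print(n,c)
    im=capture(n); cv2.imwrite(f"pics/{n}0.png",im[:,:,::-1])
E
```

```text
pics
{'time_s': 0.0, 'joints': array([-1.42640896e+00,  3.13451729e-01,  1.49845290e+00, -5.87647211e-06,
        1.33099054e+00, -2.23413500e-01]), 'dq': array([ 0.00104852,  0.00044057,  0.00051044,  0.00026668,  0.00085835,
       -0.00123368]), 'tau': array([ 6.72515616e-04, -4.12264287e+01, -2.59739345e+01, -1.42508493e-04,
        4.14070731e-03,  3.29447676e-05]), 'eef_pos': array([ 188.71337627, -489.63088942,  230.72823518]), 'ee_rot': array([ 0.12884575,  0.69519943,  0.12976621, -0.69516708]), 'force': array([-0.02340695, -0.17739682,  0.66440449]), 'wrist_torque': array([ 0.02822418,  0.03791186, -0.03906685]), 'grip_width': 1.0016647375114454}
scene {'camera_matrix': array([[355.55337392,   0.        , 253.95804617],
       [  0.        , 355.55337392, 188.48611415],
       [  0.        ,   0.        ,   1.        ]]), 'R': array([[-0.2562001 ,  0.96651652,  0.01439906],
       [ 0.70089839,  0.19600815, -0.68580045],
       [-0.66565979, -0.16560987, -0.72764718]]), 't': array([ 100.69642556, -318.75359417, 1256.84869742])}
side {'camera_matrix': array([[375.00409771,  
[... 173 characters left out ...]
.01310899],
       [-0.28905981,  0.39833446, -0.8705022 ],
       [ 0.53264244, -0.68864937, -0.49198991]]), 't': array([425.74094165, 199.01583056, 586.89152821])}
wrist {'camera_matrix': array([[269.64514169,   0.        , 253.93224644],
       [  0.        , 269.64514169, 194.87555593],
       [  0.        ,   0.        ,   1.        ]]), 'T_tool_cam': array([[-9.45877560e-04, -2.79353962e-01,  9.60187726e-01,
        -1.43299291e+02],
       [ 9.99999472e-01,  1.21624309e-04,  1.02048096e-03,
         1.11466279e-01],
       [-4.01857567e-04,  9.60188184e-01,  2.79353699e-01,
        -7.08941658e+01],
       [ 0.00000000e+00,  0.00000000e+00,  0.00000000e+00,
         1.00000000e+00]])}
```

View pics/scene0.png

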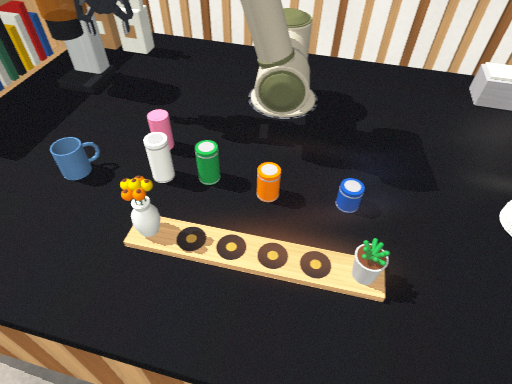

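View pics/side0.png

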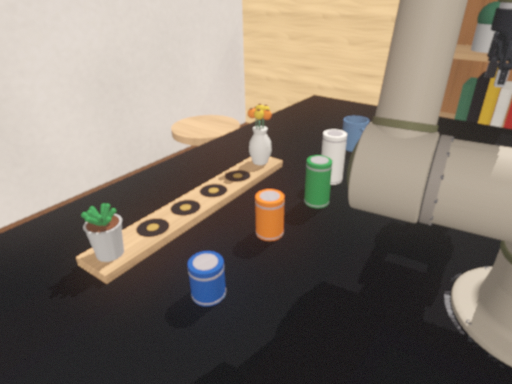

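View pics/wrist0.png

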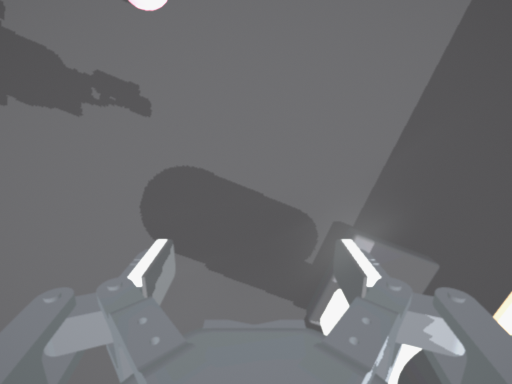

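```bash
python3 - <<'E'
import cv2
a=cv2.imread("pics/scene0.png")
cv2.imwrite("pics/sz.png",cv2.resize(a[105:215,135:375],None,fx=3.3,fy=3.3,interpolation=cv2.INTER_NEAREST))
cv2.imwrite("pics/sz2.png",cv2.resize(a[170:305,115:395],None,fx=2.8,fy=2.8,interpolation=cv2.INTER_NEAREST))
E
```

```text
(no output)
```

View pics/sz.png

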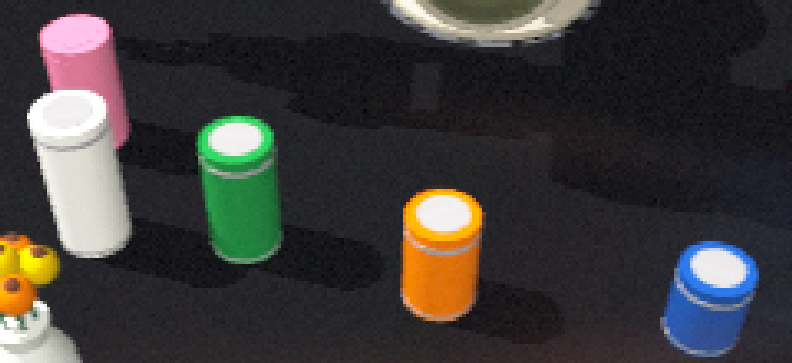

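View pics/sz2.png

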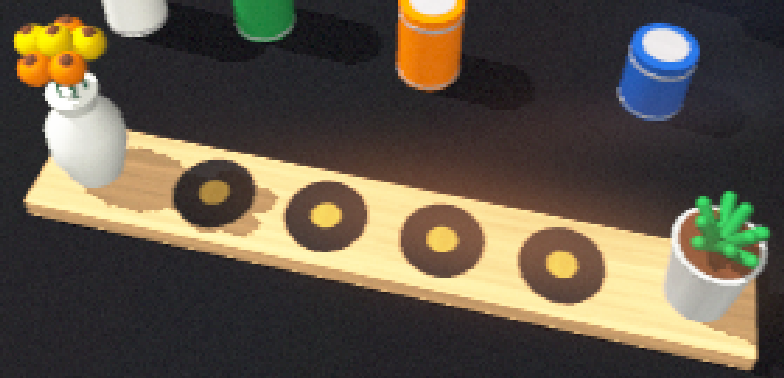

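```bash
cat > h.py <<'E'
import cv2, numpy as np
from rig import *
def cam(n):
    c=get_calibration(n)
    if n=="wrist":
        s=sense(); w,x,y,z=s["ee_rot"]
        from scipy.spatial.transform import Rotation as Ro
        Rt=Ro.from_quat([x,y,z,w]).as_matrix(); T=c["T_tool_cam"]
        Rw=Rt@T[:3,:3]; C=Rt@T[:3,3]+s["eef_pos"]
        return c["camera_matrix"],Rw.T,-Rw.T@C
    return c["camera_matrix"],c["R"],c["t"]
def ray(K,R,t,uv):
    d=R.T@np.linalg.solve(K,[uv[0],uv[1],1]); return -R.T@t,d
def onplane(cm,uv,z):
    C,d=ray(*cm,uv); return C+d*(z-C[2])/d[2]
def tri(cs,uvs):
    A=np.zeros((3,3));b=np.zeros(3)
    for c,uv in zip(cs,uvs):
        C,d=ray(*c,uv); d=d/np.linalg.norm(d);P=np.eye(3)-np.outer(d,d);A+=P;b+=P@C
    return np.linalg.solve(A,b)
def proj(cm,X):
    p=cm[0]@(cm[1]@np.asarray(X,float)+cm[2]); return p[:2]/p[2]
def blobs(m,amin=8):
    n,l,s,c=cv2.connectedComponentsWithStats(m.astype(np.uint8))
    return [(c[i].round(2),s[i]) for i in range(1,n) if s[i][4]>=amin]
E
python3 - <<'E'
from h import *
hue={"blue":(100,125),"orange":(8,18),"green":(55,80)}
H={"blue":70,"orange":90,"green":110,"white":130}
cs={n:cam(n) for n in("scene","side")}
box={"scene":(135,105,375,215),"side":(180,120,350,310)}
for n in cs:
    im=cv2.imread(f"pics/{n}0.png");hsv=cv2.cvtColor(im,cv2.COLOR_BGR2HSV)
    h,s,v=cv2.split(hsv)
    x0,y0,x1,y1=box[n]
    reg=np.zeros(h.shape,bool);reg[y0:y1,x0:x1]=1
    for k,(a,b) in hue.items():
        m=reg&(h>=a)&(h<=b)&(s>120)&(v>60)
        bl=max(blobs(m),key=lambda q:q[1][4])
        x,y,w,hh,_=bl[1]
        # lid: light grey inside upper part
        lid=(s<60)&(v>130); sub=np.zeros_like(lid);sub[y:y+int(hh*.45),x+2:x+w-2]=1
        l=max(blobs(lid&sub),key=lambda q:q[1][4])
        print(n,k,bl[1],"lid",l,onplane(cs[n],l[0],H[k]).round(1))
    # dots
    dm=(h>=15)&(h<=28)&(s>150)
    r={"scene":(175,225,335,280),"side":(130,160,260,240)}[n]
    reg[:]=0;reg[r[1]:r[3],r[0]:r[2]]=1
    for q in blobs(dm&reg): print("dot",q,onplane(cs[n],q[0],20).round(1))
    dk=(v<110)&reg
    for q in blobs(dk,60): print("dark",q,onplane(cs[n],q[0],20).round(1))
E
```

```text
scene blue [336 178  29  34 531] lid (array([352.15, 185.62]), array([344, 180,  17,  12, 149], dtype=int32)) [440.6 260.   70. ]
scene orange [256 162  26  41 566] lid (array([268.73, 169.13]), array([261, 164,  16,  11, 135], dtype=int32)) [459.7  54.   90. ]
scene green [195 153  25  30 530] lid (array([206.58, 156.79]), array([198, 154,  18,   5,  24], dtype=int32)) [479.  -99.4 110. ]
dot (array([190.73, 237.97]), array([186, 235,  10,   7,  59], dtype=int32)) [659.  -80.1  20. ]
dot (array([230.93, 246.38]), array([226, 243,  11,   8,  73], dtype=int32)) [656.4  15.7  20. ]
dot (array([272.14, 254.89]), array([267, 251,  11,   9,  80], dtype=int32)) [653.6 110.5  20. ]
dot (array([315.05, 263.99]), array([310, 260,  11,   9,  79], dtype=int32)) [651.4 205.9  20. ]
dark (array([291.09, 233.01]), array([ 207,  225,  128,   26, 1661], dtype=int32)) [583.6 140.   20. ]
dark (array([190.94, 238.61]), array([177, 227,  29,  24, 464], dtype=int32)) [660.5 -79.   20. ]
dark (array([230.5 , 246.88]), array([217, 235,  29,  25, 440], dtype=int32)) [658.   15.2  20. ]
dark (array([209.38, 271.91]), array([ 175,  257,  102,   23, 1191], dtype=int32)) [730.5  -9.1  20. ]
dark (array([269.61, 263.09]), array([258, 256,  25,  13, 143], dtype=int32)) [675.5 109.8  20. ]
dark (array([316.22, 271.86]), array([302, 266,  28,  12, 199], dtype=int32)) [670.  211.1  20. ]
side blue [189 272  37  30 691] lid (array([206.6 , 277.53]), array([191, 272,  31,   9,  77], dtype=int32)) [412.6 286.5  70. ]Traceback (most recent call last):
  File "<stdin>", line 17, in <module>
ValueError: max() iterable argument is empty
```

```bash
python3 - <<'E'
from h import *
cs={n:cam(n) for n in("scene","side")}
for n,rs in {"scene":{"green":(190,138,222,166),"orange":(255,160,283,182),"blue":(336,176,366,198),"white":(146,130,170,150)},"side":{"green":(304,153,334,174),"orange":(252,188,288,211),"blue":(186,250,226,276),"white":(320,128,350,150)}}.items():
    im=cv2.imread(f"pics/{n}0.png");h,s,v=cv2.split(cv2.cvtColor(im,cv2.COLOR_BGR2HSV))
    for k,(x0,y0,x1,y1) in rs.items():
        if k=="white":
            print(n);print(v[y0:y1,x0:x1]);continue
        m=np.zeros(h.shape,bool);m[y0:y1,x0:x1]=1
        m&=(s<80)&(v>120)
        q=max(blobs(m,3),key=lambda q:q[1][4]); print(n,k,q,onplane(cs[n],q[0],{"green":110,"orange":90,"blue":70}[k]).round(1))
E
```

```text
scene green (array([205.77, 146.49]), array([198, 142,  16,  10, 132], dtype=int32)) [ 442.7 -114.8  110. ]
scene orange (array([268.91, 169.15]), array([261, 164,  17,  11, 145], dtype=int32)) [459.6  54.4  90. ]
scene blue (array([352.26, 185.64]), array([344, 180,  17,  12, 154], dtype=int32)) [440.5 260.3  70. ]
scene
[[ 41  39  37  42 199 240 233 228 222 219 218 217 218 217 216 213 212 208
  206 201 196 188 182 170]
 [ 42  42  44  41 156 229 236 230 226 223 220 220 222 220 219 217 211 208
  206 201 197 191 185 173]
 [ 42  43  49  47 124 242 254 254 255 255 255 255 255 255 255 252 233 220
  206 202 199 192 181 176]
 [ 39  46 169 216 254 255 255 255 255 254 254 255 255 255 255 255 255 255
  236 206 197 192 185 178]
 [ 55 166 254 255 255 255 251 242 242 242 242 241 242 247 253 255 255 255
  255 247 203 193 184 179]
 [252 255 255 255 251 243 242 243 243 243 243 243 243 244 243 248 255 255
  255 254 235 195 191 180]
 [255 255 255 247 242 242 242 242 243 241 242 242 242 242 243 243 252 255
  255 255 253 206 189 182]
 [255 255 246 241 241 242 240 241 240 241 240 242 240 241 242 241 242
[... 3615 characters left out ...]
212 213 214 215 216 215
  214 214 214 211 210 207 199 179 159 147 147 148]
 [ 64  89 136 168 181 190 196 200 204 208 209 211 213 214 215 216 217 217
  217 215 214 213 211 207 199 175 157 147 148 149]
 [ 62  93 142 171 182 189 196 200 204 207 209 212 214 215 216 217 217 217
  216 216 214 211 209 206 197 170 154 146 148 150]
 [ 63  96 145 171 184 191 196 200 204 208 210 212 214 215 216 217 217 216
  216 216 214 212 210 205 195 168 152 147 148 151]
 [ 67  96 147 173 185 191 196 202 205 208 211 212 214 215 215 217 216 216
  217 215 214 211 208 206 195 164 148 146 148 150]
 [ 65  98 149 173 186 191 198 201 205 208 211 212 215 215 216 217 216 217
  215 215 213 210 209 204 192 156 138 140 144 145]]
```

```bash
python3 - <<'E'
from h import *
cs={n:cam(n) for n in("scene","side")}
im=cv2.imread("pics/scene0.png");v=im.max(2);m=np.zeros(v.shape,bool);m[132:145,147:165]=1
q=max(blobs(m&(v>=238)&(v<=247)),key=lambda q:q[1][4]);print(q,onplane(cs["scene"],q[0],130).round(1))
print(onplane(cs["side"],(334.5,133.2),130).round(1))
im=cv2.imread("pics/side0.png");h,s,v=cv2.split(cv2.cvtColor(im,cv2.COLOR_BGR2HSV));m=np.zeros(v.shape,bool);m[150:176,300:336]=1
for q in blobs(m&(v>150)&(s<80)):print(q,onplane(cs["side"],q[0],110).round(1))
m[:]=0;m[165:235,140:262]=1
for q in blobs(m&(h>=13)&(h<=28)&(s>130)):print(q,onplane(cs["side"],q[0],20).round(1))
print("pink",onplane(cs["scene"],(158,115),110))
# expected pixel for vase, plant at line of marks
for y in(-181,307):print(y,proj(cs["scene"],(655,y,20)))
E
```

```text
(array([154.74, 138.28]), array([148, 134,  15,  10, 112], dtype=int32)) [ 469.5 -238.4  130. ]
[ 469.1 -235.7  130. ]
(array([325.75, 159.47]), array([310, 150,  26,  26, 339], dtype=int32)) [ 431.7 -123.8  110. ]
(array([320.5, 170. ]), array([316, 170,  10,   1,  10], dtype=int32)) [415.2 -69.6 110. ]
(array([236.96, 175.32]), array([234, 174,   7,   4,  25], dtype=int32)) [660.2 -78.7  20. ]
(array([258.21, 197.41]), array([255, 190,   7,  15,  58], dtype=int32)) [546.3 -20.4  20. ]
(array([258.98, 220.8 ]), array([256, 208,   6,  27, 127], dtype=int32)) [485.9  56.7  20. ]
pink [ 351.13051608 -289.47147945  110.        ]
-181 [151.1666163  227.23658194]
307 [362.15838912 276.40103118]
```

```bash
cat > st.py <<'E'
from h import *
import sys
from scipy.spatial.transform import Rotation as Ro
s=sense();w,x,y,z=s["ee_rot"];R=Ro.from_quat([x,y,z,w]).as_matrix()
print("t",round(s["time_s"],2),"p",s["eef_pos"].round(1),"j",s["joints"].round(2),"g",s["grip_width"]*85.4,"F",s["force"].round(1))
print(R.round(3).tolist())
if len(sys.argv)>1:
    T=np.array([float(a) for a in sys.argv[1:4]])
    zt=np.array([0,float(sys.argv[4]) if len(sys.argv)>4 else 1,0.]);xt=np.array([0,0,-1.]);G=np.c_[xt,np.cross(zt,xt),zt]
    print("rotvec",Ro.from_matrix(R.T@G).as_rotvec().round(3),"shift in goal axes",(G.T@(T-s["eef_pos"])).round(1),"in tool axes",(R.T@(T-s["eef_pos"])).round(1))
E
python3 st.py 470 -238 230 1; python3 st.py 470 -238 230 -1
```

```text
t 0.15 p [ 188.7 -489.7  230.9] j [-1.43  0.31  1.5  -0.    1.33 -0.22] g 85.20492610808283 F [-0.3  0.   0.3]
[[-0.0, 0.36, -0.933], [0.001, -0.933, -0.36], [-1.0, -0.001, -0.0]]
rotvec [1.939e+00 1.000e-03 1.000e-03] shift in goal axes [   0.9 -281.3  251.7] in tool axes [   1.1 -133.7 -353. ]
t 0.15 p [ 188.7 -489.7  230.9] j [-1.43  0.31  1.5  -0.    1.33 -0.22] g 85.20492610808283 F [-0.3  0.   0.3]
[[-0.0, 0.36, -0.933], [0.001, -0.933, -0.36], [-1.0, -0.001, -0.0]]
rotvec [-1.203e+00 -1.000e-03  1.000e-03] shift in goal axes [   0.9  281.3 -251.7] in tool axes [   1.1 -133.7 -353. ]
```

jog_arm --increments '[{"rx": -0.172}, {"rx": -0.172}, {"rx": -0.172}, {"rx": -0.172}, {"rx": -0.172}]'

```text
schema error: expected keys rx, ry, rz, x, y, z, hand
```

jog_arm --increments '[{"rx": -0.172}, {"rx": -0.171}, {"y": 50}, {"y": 50}, {"y": 50}]'

```text
schema error: expected keys rx, ry, rz, x, y, z, hand
```

jog_arm --increments '[{"y": 45, "z": -40}, {"y": 45, "z": -40}, {"y": 40, "z": -45}, {"z": -45}, {}]'

```text
schema error: expected keys rx, ry, rz, x, y, z, hand
```

```bash
python3 st.py 470 -238 230 -1
```

```text
t 0.15 p [ 188.7 -489.7  230.9] j [-1.43  0.31  1.5  -0.    1.33 -0.22] g 85.20492610808283 F [-0.3  0.   0.3]
[[-0.0, 0.36, -0.933], [0.001, -0.933, -0.36], [-1.0, -0.001, -0.0]]
rotvec [-1.203e+00 -1.000e-03  1.000e-03] shift in goal axes [   0.9  281.3 -251.7] in tool axes [   1.1 -133.7 -353. ]
```

All keys are required.

jog_arm --increments '[{"rx": -0.172, "ry": 0, "rz": 0, "x": 0, "y": 0, "z": 0, "hand": 85}, {"rx": -0.172, "ry": 0, "rz": 0, "x": 0, "y": 0, "z": 0, "hand": 85}, {"rx": -0.172, "ry": 0, "rz": 0, "x": 0, "y": 0, "z": 0, "hand": 85}, {"rx": -0.172, "ry": 0, "rz": 0, "x": 0, "y": 0, "z": 0, "hand": 85}, {"rx": -0.172, "ry": 0, "rz": 0, "x": 0, "y": 0, "z": 0, "hand": 85}]'

```text
time_s: 0.78
eef_pos: [188.7, -489.8, 231.0]
ee_rot: [0.409, 0.577, 0.409, -0.577]
force: [0.4, 0.0, -0.8]
grip_width: 0.999
```

jog_arm --increments '[{"rx": -0.172, "ry": 0, "rz": 0, "x": 0, "y": 0, "z": 0, "hand": 85}, {"rx": -0.171, "ry": 0, "rz": 0, "x": 0, "y": 0, "z": 0, "hand": 85}, {"rx": 0, "ry": 0, "rz": 0, "x": 0, "y": 50, "z": 0, "hand": 85}, {"rx": 0, "ry": 0, "rz": 0, "x": 0, "y": 50, "z": 0, "hand": 85}, {"rx": 0, "ry": 0, "rz": 0, "x": 0, "y": 50, "z": 0, "hand": 85}]'

```text
time_s: 1.4
eef_pos: [340.2, -489.7, 231.1]
ee_rot: [0.5, 0.5, 0.5, -0.5]
force: [-0.6, 0.2, 0.0]
grip_width: 0.992
```

```bash
python3 st.py 470 -238 230 -1
```

```text
t 1.4 p [ 340.2 -489.7  231.1] j [-1.16  0.47  1.27 -0.    1.4  -1.16] g 84.7416562649853 F [-0.6  0.2  0. ]
[[-0.0, 1.0, -0.0], [0.0, -0.0, -1.0], [-1.0, -0.0, -0.0]]
rotvec [-0. -0.  0.] shift in goal axes [   1.1  129.8 -251.7] in tool axes [   1.2  129.7 -251.7]
```

jog_arm --increments '[{"rx": 0, "ry": 0, "rz": 0, "x": 0, "y": 40, "z": -42, "hand": 85}, {"rx": 0, "ry": 0, "rz": 0, "x": 0, "y": 40, "z": -42, "hand": 85}, {"rx": 0, "ry": 0, "rz": 0, "x": 0, "y": 40, "z": -42, "hand": 85}, {"rx": 0, "ry": 0, "rz": 0, "x": 0, "y": 10, "z": -56, "hand": 85}, {"rx": 0, "ry": 0, "rz": 0, "x": 0, "y": 0, "z": -56, "hand": 85}]'

```text
time_s: 2.02
eef_pos: [469.1, -249.9, 230.7]
ee_rot: [0.5, 0.5, 0.5, -0.5]
force: [1.1, 0.8, -0.0]
grip_width: 0.996
```

jog_arm --increments '[{"rx": 0, "ry": 0, "rz": 0, "x": 0, "y": 0, "z": -14, "hand": 85}, {"rx": 0, "ry": 0, "rz": 0, "x": 0, "y": 0, "z": 0, "hand": 85}]'

```text
time_s: 2.28
eef_pos: [468.9, -237.7, 231.4]
ee_rot: [0.5, 0.5, 0.5, -0.5]
force: [0.2, -0.8, -0.5]
grip_width: 0.993
```

```bash
python3 st.py 470 -238 82 -1; python3 - <<'E'
from h import *
cm=cam("wrist"); im=capture("wrist"); cv2.imwrite("pics/w1.png",im[:,:,::-1])
print("expected lid px",proj(cm,(470,-238,130)))
E
```

```text
t 2.27 p [ 468.9 -237.7  231.4] j [-0.69  0.31  1.5  -0.    1.33 -0.69] g 84.75988633719122 F [ 0.2 -0.8 -0.5]
[[0.0, 1.0, 0.001], [-0.0, 0.001, -1.0], [-1.0, 0.0, 0.0]]
rotvec [ 0.001  0.    -0.   ] shift in goal axes [149.4   1.1   0.3] in tool axes [149.4   1.1   0.2]
expected lid px [255.00251599 194.49491431]
```

View pics/w1.png

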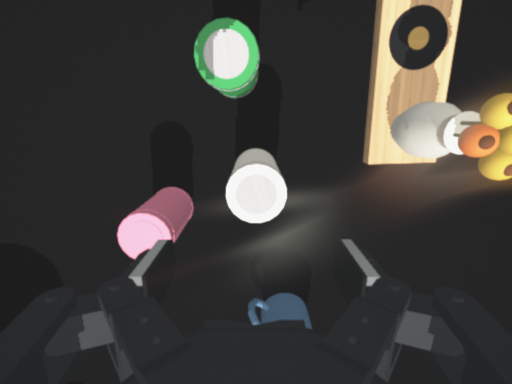

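```bash
python3 - <<'E'
from h import *
cm=cam("wrist"); im=cv2.imread("pics/w1.png");h,s,v=cv2.split(cv2.cvtColor(im,cv2.COLOR_BGR2HSV))
m=np.zeros(v.shape,bool);m[150:225,220:292]=1
g=blobs(m&(v>225),100);
for q in g: print("white top",q,onplane(cm,q[0],130).round(1))
m[:]=0;m[25:55,400:435]=1
for q in blobs(m&(h>10)&(h<28)&(s>120)&(v>60),30): print("m4 dot",q,onplane(cm,q[0],20).round(1))
m[:]=0;m[20:85,205:250]=1
for q in blobs(m&(s<70)&(v>150),100): print("green lid",q,onplane(cm,q[0],110).round(1))
E
```

```text
white top (array([255.85, 193.15]), array([ 226,  164,   61,   59, 2797], dtype=int32)) [ 470.7 -237.5  130. ]
m4 dot (array([417.99,  37.58]), array([408,  27,  20,  22, 339], dtype=int32)) [660.8 -79.5  20. ]
green lid (array([225.99,  53.24]), array([ 205,   28,   44,   51, 1817], dtype=int32)) [ 444.1 -114.3  110. ]
```

jog_arm --increments '[{"rx": 0, "ry": 0, "rz": 0, "x": 40, "y": 1.5, "z": 0, "hand": 85}, {"rx": 0, "ry": 0, "rz": 0, "x": 40, "y": 0, "z": 0, "hand": 85}, {"rx": 0, "ry": 0, "rz": 0, "x": 40, "y": 0, "z": 0, "hand": 85}, {"rx": 0, "ry": 0, "rz": 0, "x": 20, "y": 0, "z": 0, "hand": 85}, {"rx": 0, "ry": 0, "rz": 0, "x": 10, "y": 0, "z": 0, "hand": 85}]'

```text
time_s: 2.95
eef_pos: [469.8, -239.1, 80.0]
ee_rot: [-0.499, -0.5, -0.5, 0.501]
force: [0.2, -1.4, -0.6]
grip_width: 0.998
```

jog_arm --increments '[{"rx": 0, "ry": 0, "rz": 0, "x": 0, "y": 0, "z": 0, "hand": 64}, {"rx": 0, "ry": 0, "rz": 0, "x": 0, "y": 0, "z": 0, "hand": 54}, {"rx": 0, "ry": 0, "rz": 0, "x": 0, "y": 0, "z": 0, "hand": 54}, {"rx": 0, "ry": 0, "rz": 0, "x": 0, "y": 0, "z": 0, "hand": 54}, {"rx": 0, "ry": 0, "rz": 0, "x": 0, "y": 0, "z": 0, "hand": 54}]' --force 40

```text
time_s: 3.58
eef_pos: [470.7, -238.4, 82.2]
ee_rot: [0.501, 0.5, 0.499, -0.5]
force: [0.4, -1.6, 5.8]
grip_width: 0.673
```

```bash
python3 st.py 470 -238 142 -1
```

```text
t 3.58 p [ 470.7 -238.4   82.2] j [-0.69  0.48  1.67 -0.    0.98 -0.69] g 57.482439776717285 F [ 0.4 -1.6  5.8]
[[0.001, 1.0, 0.0], [-0.002, 0.0, -1.0], [-1.0, 0.001, 0.002]]
rotvec [ 0.     0.002 -0.001] shift in goal axes [-59.8  -0.7  -0.4] in tool axes [-59.8  -0.6  -0.3]
```

jog_arm --increments '[{"rx": 0, "ry": 0, "rz": 0, "x": -15, "y": 0, "z": 0, "hand": 54}, {"rx": 0, "ry": 0, "rz": 0, "x": -40, "y": 0, "z": 0, "hand": 54}, {"rx": 0, "ry": 0, "rz": 0, "x": -40, "y": 0, "z": 0, "hand": 54}, {"rx": 0, "ry": 0, "rz": 0, "x": -40, "y": 0, "z": 0, "hand": 54}, {"rx": 0, "ry": 0, "rz": 0, "x": 0, "y": 0, "z": -20, "hand": 54}]'

```text
time_s: 4.2
eef_pos: [470.9, -218.5, 219.3]
ee_rot: [0.502, 0.501, 0.498, -0.5]
force: [0.0, -0.8, -3.0]
grip_width: 0.666
```

jog_arm --increments '[{"rx": 0, "ry": 0, "rz": 0, "x": 0, "y": 0, "z": -40, "hand": 54}, {"rx": 0, "ry": 0, "rz": 0, "x": 0, "y": 0, "z": -40, "hand": 54}, {"rx": 0, "ry": 0, "rz": 0, "x": 0, "y": 20, "z": -40, "hand": 54}, {"rx": 0, "ry": 0, "rz": 0, "x": 0, "y": 30, "z": -18, "hand": 54}, {"rx": 0, "ry": 0, "rz": 0, "x": 0, "y": 35, "z": 0, "hand": 54}]'

```text
time_s: 4.82
eef_pos: [555.3, -77.3, 215.6]
ee_rot: [0.5, 0.499, 0.501, -0.5]
force: [0.6, 0.0, -1.7]
grip_width: 0.67
```

jog_arm --increments '[{"rx": 0, "ry": 0, "rz": 0, "x": 0, "y": 40, "z": 0, "hand": 54}, {"rx": 0, "ry": 0, "rz": 0, "x": 0, "y": 35, "z": 0, "hand": 54}, {"rx": 0, "ry": 0, "rz": 0, "x": 0, "y": 25, "z": 0, "hand": 54}, {"rx": 0, "ry": 0, "rz": 0, "x": 0, "y": 0, "z": 0, "hand": 54}]'

```text
time_s: 5.32
eef_pos: [655.3, -78.8, 214.1]
ee_rot: [0.499, 0.499, 0.501, -0.5]
force: [-0.5, 0.4, -1.7]
grip_width: 0.67
```

```bash
python3 st.py 660 -80 103 -1;python3 - <<'E'
from h import *
cm=cam("wrist"); im=capture("wrist"); cv2.imwrite("pics/w2.png",im[:,:,::-1])
E
```

```text
t 5.33 p [655.3 -78.8 214.1] j [-0.3   0.64  1.05  0.    1.46 -0.3 ] g 57.184095116118804 F [-0.5  0.4 -1.7]
[[-0.003, 1.0, 0.001], [0.001, 0.001, -1.0], [-1.0, -0.003, -0.001]]
rotvec [ 0.001 -0.001  0.003] shift in goal axes [111.1   4.7   1.2] in tool axes [111.1   5.    1.4]
```

View pics/w2.png

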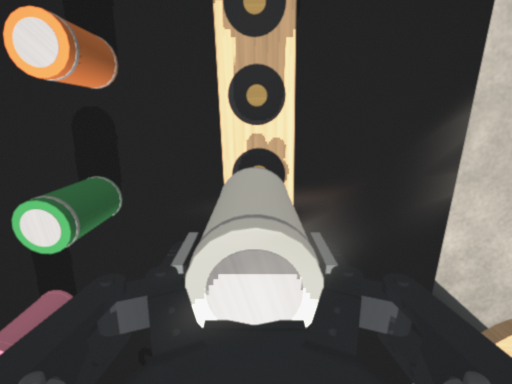

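jog_arm --increments '[{"rx": 0, "ry": 0, "rz": 0, "x": 30, "y": 5, "z": 1.2, "hand": 54}, {"rx": 0, "ry": 0, "rz": 0, "x": 30, "y": 0, "z": 0, "hand": 54}, {"rx": 0, "ry": 0, "rz": 0, "x": 25, "y": 0, "z": 0, "hand": 54}, {"rx": 0, "ry": 0, "rz": 0, "x": 14, "y": 0, "z": 0, "hand": 54}, {"rx": 0, "ry": 0, "rz": 0, "x": 6, "y": 0, "z": 0, "hand": 54}]'

```text
time_s: 6.0
eef_pos: [659.8, -80.9, 111.0]
ee_rot: [0.5, 0.5, 0.5, -0.5]
force: [0.7, -0.2, -2.4]
grip_width: 0.669
```

jog_arm --increments '[{"rx": 0, "ry": 0, "rz": 0, "x": 2, "y": 0, "z": 0, "hand": 54}, {"rx": 0, "ry": 0, "rz": 0, "x": 0, "y": 0, "z": 0, "hand": 54}]'

```text
time_s: 6.25
eef_pos: [660.5, -81.2, 110.0]
ee_rot: [0.5, 0.5, 0.5, -0.5]
force: [0.4, -0.1, -3.2]
grip_width: 0.668
```

```bash
python3 st.py 660 -80 102 -1
```

```text
t 6.25 p [660.5 -81.2 110. ] j [-0.3   0.72  1.17  0.    1.24 -0.3 ] g 57.03273112203395 F [ 0.4 -0.1 -3.2]
[[0.001, 1.0, -0.0], [-0.0, -0.0, -1.0], [-1.0, 0.001, 0.0]]
rotvec [-0.     0.    -0.001] shift in goal axes [ 8.  -0.5 -1.2] in tool axes [ 8.  -0.5 -1.2]
```

jog_arm --increments '[{"rx": 0, "ry": 0, "rz": 0, "x": 4, "y": 0, "z": -1, "hand": 54}, {"rx": 0, "ry": 0, "rz": 0, "x": 2, "y": 0, "z": 0, "hand": 54}, {"rx": 0, "ry": 0, "rz": 0, "x": 1, "y": 0, "z": 0, "hand": 54}, {"rx": 0, "ry": 0, "rz": 0, "x": 0, "y": 0, "z": 0, "hand": 54}]'

```text
time_s: 6.75
eef_pos: [660.3, -80.1, 102.3]
ee_rot: [0.5, 0.5, 0.5, -0.5]
force: [-0.3, 0.4, -1.5]
grip_width: 0.667
```

```bash
python3 st.py 660 -80 102 -1; python3 - <<'E'
from h import *
im=capture("side"); cv2.imwrite("pics/s1.png",cv2.resize(im[80:240,140:350,::-1],None,fx=3.5,fy=3.5))
E
```

```text
t 6.75 p [660.3 -80.1 102.3] j [-0.3   0.73  1.18 -0.    1.23 -0.3 ] g 56.97373565184924 F [-0.3  0.4 -1.5]
[[0.0, 1.0, -0.0], [-0.0, -0.0, -1.0], [-1.0, 0.0, 0.0]]
rotvec [-0.  0. -0.] shift in goal axes [ 0.3 -0.3 -0.1] in tool axes [ 0.3 -0.3 -0.1]
```

View pics/s1.png

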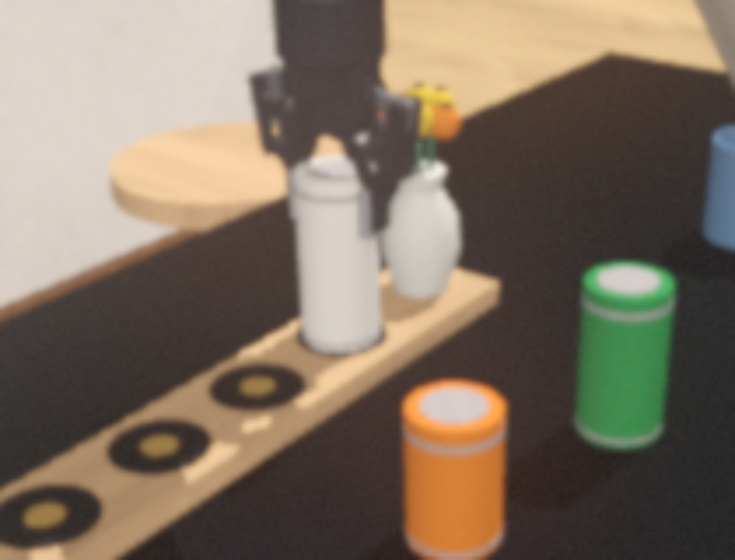

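jog_arm --increments '[{"rx": 0, "ry": 0, "rz": 0, "x": 1, "y": 0, "z": 0, "hand": 54}, {"rx": 0, "ry": 0, "rz": 0, "x": 0, "y": 0, "z": 0, "hand": 54}]'

```text
time_s: 7.05
eef_pos: [660.4, -80.1, 102.2]
ee_rot: [0.5, 0.5, 0.5, -0.5]
force: [-2.7, 0.6, 4.9]
grip_width: 0.669
```

```bash
python3 st.py 660 -80 102 -1
```

```text
t 7.05 p [660.4 -80.1 102.2] j [-0.3   0.73  1.18 -0.    1.23 -0.3 ] g 57.1320888808842 F [-2.7  0.6  4.9]
[[0.001, 1.0, 0.0], [-0.0, 0.0, -1.0], [-1.0, 0.001, 0.0]]
rotvec [ 0.     0.    -0.001] shift in goal axes [ 0.2 -0.4 -0.1] in tool axes [ 0.2 -0.4 -0.1]
```

jog_arm --increments '[{"rx": 0, "ry": 0, "rz": 0, "x": 0, "y": 0, "z": 0, "hand": 60}, {"rx": 0, "ry": 0, "rz": 0, "x": 0, "y": 0, "z": 0, "hand": 66}, {"rx": 0, "ry": 0, "rz": 0, "x": 0, "y": 0, "z": 0, "hand": 74}, {"rx": 0, "ry": 0, "rz": 0, "x": 0, "y": 0, "z": 0, "hand": 74}, {"rx": 0, "ry": 0, "rz": 0, "x": -15, "y": 0, "z": 0, "hand": 74}]'

```text
time_s: 7.68
eef_pos: [659.7, -79.9, 115.8]
ee_rot: [0.499, 0.5, 0.501, -0.5]
force: [-0.3, 0.1, 0.5]
grip_width: 0.868
```

jog_arm --increments '[{"rx": 0, "ry": 0, "rz": 0, "x": -35, "y": 0, "z": 0, "hand": 80}, {"rx": 0, "ry": 0, "rz": 0, "x": -40, "y": 0, "z": 0, "hand": 85}, {"rx": 0, "ry": 0, "rz": 0, "x": -20, "y": -30, "z": 0, "hand": 85}, {"rx": 0, "ry": 0, "rz": 0, "x": 0, "y": -45, "z": 10, "hand": 85}, {"rx": 0, "ry": 0, "rz": 0, "x": 0, "y": -45, "z": 10, "hand": 85}]'

```text
time_s: 8.3
eef_pos: [539.1, -100.2, 212.6]
ee_rot: [0.501, 0.5, 0.499, -0.5]
force: [0.8, -0.2, 0.2]
grip_width: 0.998
```

jog_arm --increments '[{"rx": 0, "ry": 0, "rz": 0, "x": 0, "y": -45, "z": 10, "hand": 85}, {"rx": 0, "ry": 0, "rz": 0, "x": 0, "y": -40, "z": 5, "hand": 85}, {"rx": 0, "ry": 0, "rz": 0, "x": 0, "y": -12, "z": 0, "hand": 85}, {"rx": 0, "ry": 0, "rz": 0, "x": 0, "y": 0, "z": 0, "hand": 85}]'

```text
time_s: 8.8
eef_pos: [443.6, -115.3, 212.3]
ee_rot: [0.501, 0.5, 0.499, -0.5]
force: [0.1, 0.1, -0.6]
grip_width: 0.994
```

```bash
python3 st.py 444 -114.5 62 -1;python3 - <<'E'
from h import *
cm=cam("wrist"); im=capture("wrist"); cv2.imwrite("pics/w3.png",im[:,:,::-1])
print(proj(cm,(444,-114.5,110)))
im=capture("scene"); cv2.imwrite("pics/sc3.png",im[:,:,::-1])
E
```

```text
t 8.8 p [ 443.6 -115.3  212.3] j [-0.51  0.18  1.72  0.    1.24 -0.51] g 84.92706529622616 F [ 0.1  0.1 -0.6]
[[0.002, 1.0, -0.0], [-0.001, -0.0, -1.0], [-1.0, 0.002, 0.001]]
rotvec [-0.     0.001 -0.002] shift in goal axes [150.3   0.4  -0.8] in tool axes [150.3   0.2  -0.9]
[254.09851114 193.16431572]
```

View pics/w3.png

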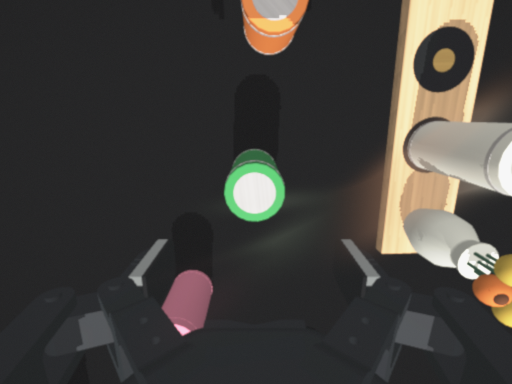

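View pics/sc3.png

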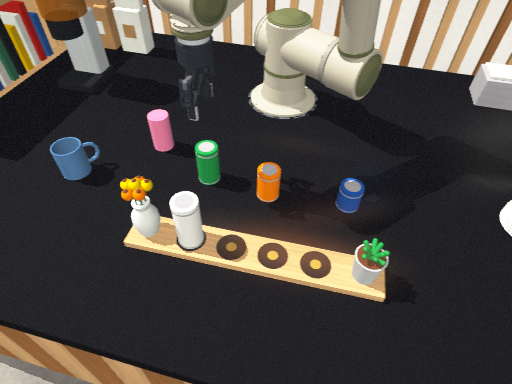

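jog_arm --increments '[{"rx": 0, "ry": 0, "rz": 0, "x": 40, "y": 0.4, "z": -1, "hand": 85}, {"rx": 0, "ry": 0, "rz": 0, "x": 40, "y": 0, "z": 0, "hand": 85}, {"rx": 0, "ry": 0, "rz": 0, "x": 40, "y": 0, "z": 0, "hand": 85}, {"rx": 0, "ry": 0, "rz": 0, "x": 20, "y": 0, "z": 0, "hand": 85}, {"rx": 0, "ry": 0, "rz": 0, "x": 10, "y": 0, "z": 0, "hand": 85}]'

```text
time_s: 9.52
eef_pos: [444.1, -113.9, 60.2]
ee_rot: [0.5, 0.5, 0.501, -0.5]
force: [-1.2, -1.0, 0.5]
grip_width: 0.995
```

jog_arm --increments '[{"rx": 0, "ry": 0, "rz": 0, "x": 0, "y": 0, "z": 0, "hand": 64}, {"rx": 0, "ry": 0, "rz": 0, "x": 0, "y": 0, "z": 0, "hand": 54}, {"rx": 0, "ry": 0, "rz": 0, "x": 0, "y": 0, "z": 0, "hand": 54}, {"rx": 0, "ry": 0, "rz": 0, "x": 0, "y": 0, "z": 0, "hand": 54}, {"rx": 0, "ry": 0, "rz": 0, "x": 0, "y": 0, "z": 0, "hand": 54}]' --force 40

```text
time_s: 10.15
eef_pos: [444.2, -114.3, 62.0]
ee_rot: [0.501, 0.5, 0.499, -0.5]
force: [-1.0, -0.2, 6.0]
grip_width: 0.673
```

```bash
python3 st.py 657 15.5 82 -1
```

```text
t 10.15 p [ 444.2 -114.3   62. ] j [-0.51  0.39  1.89  0.    0.86 -0.51] g 57.450392622957075 F [-1.  -0.2  6. ]
[[0.002, 1.0, -0.0], [-0.001, -0.0, -1.0], [-1.0, 0.002, 0.001]]
rotvec [-0.     0.001 -0.002] shift in goal axes [ -20.   212.8 -129.8] in tool axes [ -19.7  212.8 -129.8]
```

jog_arm --increments '[{"rx": 0, "ry": 0, "rz": 0, "x": -15, "y": 0, "z": 0, "hand": 54}, {"rx": 0, "ry": 0, "rz": 0, "x": -35, "y": 0, "z": 0, "hand": 54}, {"rx": 0, "ry": 0, "rz": 0, "x": -35, "y": 0, "z": -15, "hand": 54}, {"rx": 0, "ry": 0, "rz": 0, "x": 0, "y": 20, "z": -40, "hand": 54}, {"rx": 0, "ry": 0, "rz": 0, "x": 0, "y": 35, "z": -40, "hand": 54}]'

```text
time_s: 10.78
eef_pos: [498.8, -18.2, 146.7]
ee_rot: [-0.5, -0.5, -0.5, 0.5]
force: [0.4, -1.1, -3.3]
grip_width: 0.669
```

jog_arm --increments '[{"rx": 0, "ry": 0, "rz": 0, "x": 0, "y": 40, "z": -25, "hand": 54}, {"rx": 0, "ry": 0, "rz": 0, "x": 0, "y": 40, "z": -10, "hand": 54}, {"rx": 0, "ry": 0, "rz": 0, "x": 0, "y": 40, "z": 0, "hand": 54}, {"rx": 0, "ry": 0, "rz": 0, "x": 0, "y": 30, "z": 0, "hand": 54}, {"rx": 0, "ry": 0, "rz": 0, "x": 0, "y": 8, "z": 0, "hand": 54}]'

```text
time_s: 11.4
eef_pos: [657.2, 15.9, 145.1]
ee_rot: [0.5, 0.5, 0.5, -0.5]
force: [-1.6, -0.0, -2.0]
grip_width: 0.673
```

jog_arm --increments '[{"rx": 0, "ry": 0, "rz": 0, "x": 15, "y": 0, "z": 0, "hand": 54}, {"rx": 0, "ry": 0, "rz": 0, "x": 0, "y": 0, "z": 0, "hand": 54}]'

```text
time_s: 11.65
eef_pos: [655.0, 16.0, 129.3]
ee_rot: [0.499, 0.499, 0.501, -0.501]
force: [0.6, 0.3, -1.7]
grip_width: 0.672
```

```bash
python3 st.py 657 15.5 82 -1;python3 - <<'E'
from h import *
cm=cam("wrist"); im=capture("wrist"); cv2.imwrite("pics/w4.png",im[:,:,::-1])
h,s,v=cv2.split(cv2.cvtColor(im,cv2.COLOR_RGB2HSV));m=np.zeros(v.shape,bool);m[:,200:320]=1
for q in blobs(m&(h>10)&(h<28)&(s>120)&(v>60)&(v<200),60): print("dot",q,onplane(cm,q[0],20).round(1))
E
```

```text
t 11.65 p [655.   16.  129.3] j [-0.15  0.69  1.19 -0.    1.27 -0.15] g 57.38861862544335 F [ 0.6  0.3 -1.7]
[[-0.004, 1.0, -0.0], [0.001, -0.0, -1.0], [-1.0, -0.004, -0.001]]
rotvec [-0.    -0.001  0.004] shift in goal axes [47.3  2.   0.5] in tool axes [47.3  2.2  0.5]
dot (array([254.44,  86.6 ]), array([242,  73,  26,  29, 580], dtype=int32)) [655.1 111.7  20. ]
```

View pics/w4.png

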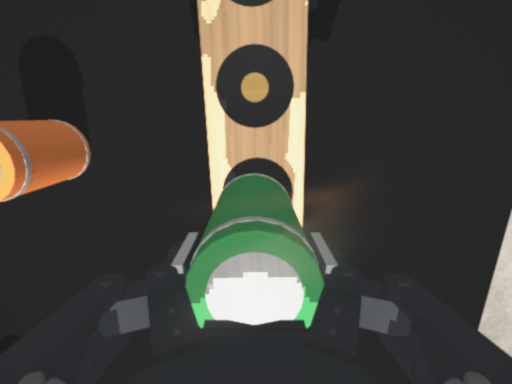

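jog_arm --increments '[{"rx": 0, "ry": 0, "rz": 0, "x": 22, "y": 1.5, "z": 0, "hand": 54}, {"rx": 0, "ry": 0, "rz": 0, "x": 12, "y": 0, "z": 0, "hand": 54}, {"rx": 0, "ry": 0, "rz": 0, "x": 7, "y": 0, "z": 0, "hand": 54}, {"rx": 0, "ry": 0, "rz": 0, "x": 4, "y": 0, "z": 0, "hand": 54}, {"rx": 0, "ry": 0, "rz": 0, "x": 0, "y": 0, "z": 0, "hand": 54}]'

```text
time_s: 12.32
eef_pos: [658.2, 15.9, 86.5]
ee_rot: [0.5, 0.5, 0.5, -0.5]
force: [-0.2, 0.2, -3.6]
grip_width: 0.673
```

jog_arm --increments '[{"rx": 0, "ry": 0, "rz": 0, "x": 1.5, "y": 0, "z": 0, "hand": 54}, {"rx": 0, "ry": 0, "rz": 0, "x": 0, "y": 0, "z": 0, "hand": 54}]'

```text
time_s: 12.58
eef_pos: [658.2, 15.9, 85.0]
ee_rot: [0.5, 0.5, 0.5, -0.5]
force: [0.3, 0.4, -2.1]
grip_width: 0.665
```

```bash
python3 st.py 657.3 16 82 -1
```

```text
t 12.57 p [658.2  15.9  85. ] j [-0.15  0.74  1.22 -0.    1.18 -0.15] g 56.80828946742552 F [ 0.3  0.4 -2.1]
[[0.0, 1.0, 0.0], [-0.0, 0.0, -1.0], [-1.0, 0.0, 0.0]]
rotvec [ 0.  0. -0.] shift in goal axes [ 3.  -0.9 -0.1] in tool axes [ 3.  -0.9 -0.1]
```

jog_arm --increments '[{"rx": 0, "ry": 0, "rz": 0, "x": 2, "y": -0.5, "z": 0, "hand": 54}, {"rx": 0, "ry": 0, "rz": 0, "x": 1, "y": 0, "z": 0, "hand": 54}, {"rx": 0, "ry": 0, "rz": 0, "x": 0, "y": 0, "z": 0, "hand": 54}]'

```text
time_s: 12.95
eef_pos: [657.6, 15.9, 82.2]
ee_rot: [0.5, 0.5, 0.5, -0.5]
force: [-2.8, 1.9, 1.9]
grip_width: 0.671
```

```bash
python3 st.py 657.3 16 82 -1
```

```text
t 12.95 p [657.6  15.9  82.2] j [-0.15  0.74  1.23 -0.    1.18 -0.15] g 57.285123846771626 F [-2.8  1.9  1.9]
[[0.0, 1.0, 0.0], [-0.0, 0.0, -1.0], [-1.0, 0.0, 0.0]]
rotvec [ 0.  0. -0.] shift in goal axes [ 0.2 -0.3 -0.1] in tool axes [ 0.2 -0.3 -0.1]
```

jog_arm --increments '[{"rx": 0, "ry": 0, "rz": 0, "x": 0, "y": 0, "z": 0, "hand": 60}, {"rx": 0, "ry": 0, "rz": 0, "x": 0, "y": 0, "z": 0, "hand": 66}, {"rx": 0, "ry": 0, "rz": 0, "x": 0, "y": 0, "z": 0, "hand": 74}, {"rx": 0, "ry": 0, "rz": 0, "x": 0, "y": 0, "z": 0, "hand": 74}, {"rx": 0, "ry": 0, "rz": 0, "x": -15, "y": 0, "z": 0, "hand": 74}]'

```text
time_s: 13.58
eef_pos: [657.1, 16.0, 96.3]
ee_rot: [0.499, 0.5, 0.501, -0.5]
force: [0.4, 0.3, 0.0]
grip_width: 0.869
```

jog_arm --increments '[{"rx": 0, "ry": 0, "rz": 0, "x": -35, "y": 0, "z": 0, "hand": 80}, {"rx": 0, "ry": 0, "rz": 0, "x": -40, "y": 0, "z": 0, "hand": 85}, {"rx": 0, "ry": 0, "rz": 0, "x": -20, "y": -30, "z": 0, "hand": 85}, {"rx": 0, "ry": 0, "rz": 0, "x": 0, "y": -45, "z": -10, "hand": 85}, {"rx": 0, "ry": 0, "rz": 0, "x": 0, "y": -45, "z": -15, "hand": 85}]'

```text
time_s: 14.2
eef_pos: [536.5, 41.0, 193.0]
ee_rot: [0.5, 0.501, 0.499, -0.5]
force: [1.1, 0.2, -0.6]
grip_width: 0.996
```

jog_arm --increments '[{"rx": 0, "ry": 0, "rz": 0, "x": 0, "y": -45, "z": -10, "hand": 85}, {"rx": 0, "ry": 0, "rz": 0, "x": 0, "y": -32, "z": -4, "hand": 85}, {"rx": 0, "ry": 0, "rz": 0, "x": 0, "y": 0, "z": 0, "hand": 85}, {"rx": 0, "ry": 0, "rz": 0, "x": 0, "y": 0, "z": 0, "hand": 85}]'

```text
time_s: 14.7
eef_pos: [461.5, 54.7, 192.6]
ee_rot: [0.5, 0.5, 0.499, -0.5]
force: [1.0, -0.2, -0.1]
grip_width: 0.996
```

```bash
python3 st.py 460 54.5 42 -1;python3 - <<'E'
from h import *
cm=cam("wrist"); im=capture("wrist"); cv2.imwrite("pics/w5.png",im[:,:,::-1])
print(proj(cm,(460,54.5,90)))
h,s,v=cv2.split(cv2.cvtColor(im,cv2.COLOR_RGB2HSV));m=np.zeros(v.shape,bool);m[150:240,210:300]=1
for q in blobs(m&(s<70)&(v>120),200): print(q,onplane(cm,q[0],90).round(1))
E
```

```text
t 14.7 p [461.5  54.7 192.6] j [-0.13  0.22  1.73  0.    1.19 -0.13] g 85.04911451838252 F [ 1.  -0.2 -0.1]
[[0.002, 1.0, -0.0], [-0.0, -0.0, -1.0], [-1.0, 0.002, 0.0]]
rotvec [-0.     0.    -0.002] shift in goal axes [150.6  -1.5   0.2] in tool axes [150.6  -1.8   0.2]
[252.01982188 194.08939917]
(array([253.46, 193.7 ]), array([ 233,  174,   42,   41, 1364], dtype=int32)) [461.4  54.9  90. ]
```

View pics/w5.png

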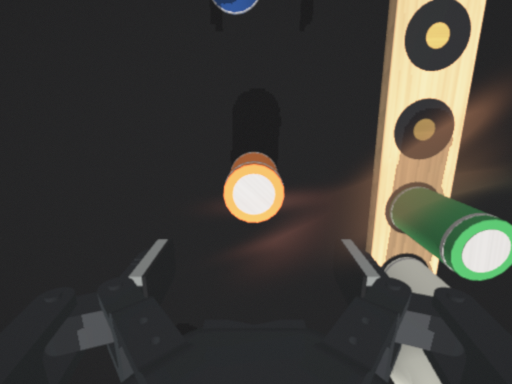

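Orange lid at (253,194) is directly under the gripper; dots of mark_2/1 at (424,129) and (438,36). Green and white stand on their marks.

jog_arm --increments '[{"rx": 0, "ry": 0, "rz": 0, "x": 40, "y": 0, "z": 0, "hand": 85}, {"rx": 0, "ry": 0, "rz": 0, "x": 40, "y": 0, "z": 0, "hand": 85}, {"rx": 0, "ry": 0, "rz": 0, "x": 40, "y": 0, "z": 0, "hand": 85}, {"rx": 0, "ry": 0, "rz": 0, "x": 20, "y": 0, "z": 0, "hand": 85}, {"rx": 0, "ry": 0, "rz": 0, "x": 10, "y": 0, "z": 0, "hand": 85}]'

```text
time_s: 15.38
eef_pos: [461.0, 54.7, 40.7]
ee_rot: [-0.5, -0.5, -0.5, 0.5]
force: [-0.2, -0.1, -0.3]
grip_width: 0.997
```

jog_arm --increments '[{"rx": 0, "ry": 0, "rz": 0, "x": 0, "y": 0, "z": 0, "hand": 64}, {"rx": 0, "ry": 0, "rz": 0, "x": 0, "y": 0, "z": 0, "hand": 54}, {"rx": 0, "ry": 0, "rz": 0, "x": 0, "y": 0, "z": 0, "hand": 54}, {"rx": 0, "ry": 0, "rz": 0, "x": 0, "y": 0, "z": 0, "hand": 54}, {"rx": 0, "ry": 0, "rz": 0, "x": 0, "y": 0, "z": 0, "hand": 54}]' --force 40

```text
time_s: 16.0
eef_pos: [461.3, 54.8, 42.7]
ee_rot: [0.501, 0.5, 0.499, -0.5]
force: [-0.4, -0.6, 5.5]
grip_width: 0.67
```

```bash
python3 st.py 654.6 111 62 -1; python3 - <<'E'
from h import *
im=cv2.imread("pics/w5.png")
E
```

```text
t 16.0 p [461.3  54.8  42.7] j [-0.13  0.44  1.89 -0.    0.81 -0.13] g 57.21585615555692 F [-0.4 -0.6  5.5]
[[0.002, 1.0, 0.0], [-0.0, 0.0, -1.0], [-1.0, 0.002, 0.0]]
rotvec [ 0.     0.    -0.002] shift in goal axes [-19.3 193.3 -56.2] in tool axes [-19.  193.3 -56.2]
```

jog_arm --increments '[{"rx": 0, "ry": 0, "rz": 0, "x": -15, "y": 0, "z": 0, "hand": 54}, {"rx": 0, "ry": 0, "rz": 0, "x": -35, "y": 0, "z": 0, "hand": 54}, {"rx": 0, "ry": 0, "rz": 0, "x": -25, "y": 0, "z": -16, "hand": 54}, {"rx": 0, "ry": 0, "rz": 0, "x": 0, "y": 25, "z": -30, "hand": 54}, {"rx": 0, "ry": 0, "rz": 0, "x": 0, "y": 40, "z": -10, "hand": 54}]'

```text
time_s: 16.62
eef_pos: [525.9, 112.4, 118.2]
ee_rot: [0.5, 0.5, 0.5, -0.499]
force: [1.4, -0.3, -1.6]
grip_width: 0.669
```

jog_arm --increments '[{"rx": 0, "ry": 0, "rz": 0, "x": 0, "y": 40, "z": 0, "hand": 54}, {"rx": 0, "ry": 0, "rz": 0, "x": 0, "y": 40, "z": 0, "hand": 54}, {"rx": 0, "ry": 0, "rz": 0, "x": 0, "y": 35, "z": 0, "hand": 54}, {"rx": 0, "ry": 0, "rz": 0, "x": 0, "y": 13, "z": 0, "hand": 54}, {"rx": 0, "ry": 0, "rz": 0, "x": 0, "y": 0, "z": 0, "hand": 54}]'

```text
time_s: 17.25
eef_pos: [653.8, 110.8, 116.9]
ee_rot: [-0.5, -0.5, -0.5, 0.5]
force: [-1.1, -0.6, -2.6]
grip_width: 0.671
```

```bash
python3 st.py 654.6 111 62.5 -1;python3 - <<'E'
from h import *
cm=cam("wrist"); im=capture("wrist"); cv2.imwrite("pics/w6.png",im[:,:,::-1])
h,s,v=cv2.split(cv2.cvtColor(im,cv2.COLOR_RGB2HSV));m=np.zeros(v.shape,bool);m[:,200:320]=1
for q in blobs(m&(h>10)&(h<28)&(s>120)&(v>60)&(v<256),60): print("dot",q,onplane(cm,q[0],20).round(1))
E
```

```text
t 17.25 p [653.8 110.8 116.9] j [-0.01  0.71  1.17 -0.    1.25 -0.01] g 57.32689205886116 F [-1.1 -0.6 -2.6]
[[-0.0, 1.0, -0.0], [-0.0, -0.0, -1.0], [-1.0, -0.0, 0.0]]
rotvec [-0.  0.  0.] shift in goal axes [54.4  0.8 -0.2] in tool axes [54.4  0.9 -0.2]
dot (array([251.96,  84.88]), array([238,  70,  28,  30, 656], dtype=int32)) [652.2 206.6  20. ]
dot (array([253.23, 205.19]), array([ 202,  181,  101,   58, 2620], dtype=int32)) [653.2 101.5  20. ]
dot (array([232.26, 250.46]), array([ 200,  221,   95,  107, 2659], dtype=int32)) [632.4  54.4  20. ]
dot (array([309.21, 294.2 ]), array([294, 257,  26,  72, 952], dtype=int32)) [711.3   4.   20. ]
```

View pics/w6.png

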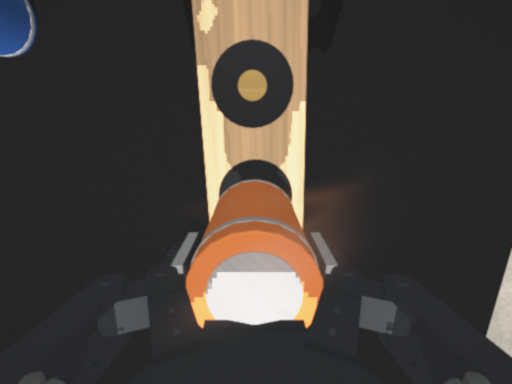

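jog_arm --increments '[{"rx": 0, "ry": 0, "rz": 0, "x": 24, "y": 1, "z": 0, "hand": 54}, {"rx": 0, "ry": 0, "rz": 0, "x": 14, "y": 0, "z": 0, "hand": 54}, {"rx": 0, "ry": 0, "rz": 0, "x": 8, "y": 0, "z": 0, "hand": 54}, {"rx": 0, "ry": 0, "rz": 0, "x": 4, "y": 0, "z": 0, "hand": 54}, {"rx": 0, "ry": 0, "rz": 0, "x": 0, "y": 0, "z": 0, "hand": 54}]'

```text
time_s: 17.92
eef_pos: [654.7, 110.9, 67.0]
ee_rot: [0.5, 0.5, 0.5, -0.5]
force: [-0.7, 0.3, -2.2]
grip_width: 0.673
```

jog_arm --increments '[{"rx": 0, "ry": 0, "rz": 0, "x": 1.5, "y": 0, "z": 0, "hand": 54}, {"rx": 0, "ry": 0, "rz": 0, "x": 0, "y": 0, "z": 0, "hand": 54}]'

```text
time_s: 18.18
eef_pos: [654.7, 110.9, 65.5]
ee_rot: [0.5, 0.5, 0.5, -0.5]
force: [0.5, -0.7, -1.7]
grip_width: 0.673
```

```bash
python3 st.py 654.6 111 62.5 -1
```

```text
t 18.18 p [654.7 110.9  65.5] j [-0.01  0.77  1.21 -0.    1.16 -0.01] g 57.44862560747645 F [ 0.5 -0.7 -1.7]
[[0.0, 1.0, 0.0], [-0.0, 0.0, -1.0], [-1.0, 0.0, 0.0]]
rotvec [ 0.  0. -0.] shift in goal axes [ 3.  -0.1 -0.1] in tool axes [ 3.  -0.1 -0.1]
```

jog_arm --increments '[{"rx": 0, "ry": 0, "rz": 0, "x": 2, "y": 0, "z": 0, "hand": 54}, {"rx": 0, "ry": 0, "rz": 0, "x": 1.2, "y": 0, "z": 0, "hand": 54}, {"rx": 0, "ry": 0, "rz": 0, "x": 0, "y": 0, "z": 0, "hand": 54}]'

```text
time_s: 18.55
eef_pos: [654.7, 110.9, 62.7]
ee_rot: [0.5, 0.5, 0.5, -0.5]
force: [-3.3, -0.1, 4.7]
grip_width: 0.665
```

```bash
python3 st.py 654.6 111 62.5 -1
```

```text
t 18.55 p [654.7 110.9  62.7] j [-0.01  0.77  1.22 -0.    1.15 -0.01] g 56.76010938061443 F [-3.3 -0.1  4.7]
[[0.0, 1.0, 0.0], [-0.0, 0.0, -1.0], [-1.0, 0.0, 0.0]]
rotvec [ 0.  0. -0.] shift in goal axes [ 0.2 -0.1 -0.1] in tool axes [ 0.2 -0.1 -0.1]
```

jog_arm --increments '[{"rx": 0, "ry": 0, "rz": 0, "x": 0, "y": 0, "z": 0, "hand": 60}, {"rx": 0, "ry": 0, "rz": 0, "x": 0, "y": 0, "z": 0, "hand": 66}, {"rx": 0, "ry": 0, "rz": 0, "x": 0, "y": 0, "z": 0, "hand": 74}, {"rx": 0, "ry": 0, "rz": 0, "x": 0, "y": 0, "z": 0, "hand": 74}, {"rx": 0, "ry": 0, "rz": 0, "x": -15, "y": 0, "z": 0, "hand": 74}]'

```text
time_s: 19.18
eef_pos: [654.0, 110.9, 76.6]
ee_rot: [-0.499, -0.499, -0.501, 0.501]
force: [-0.4, 0.1, 0.3]
grip_width: 0.864
```

jog_arm --increments '[{"rx": 0, "ry": 0, "rz": 0, "x": -35, "y": 0, "z": 0, "hand": 80}, {"rx": 0, "ry": 0, "rz": 0, "x": -40, "y": 0, "z": 0, "hand": 85}, {"rx": 0, "ry": 0, "rz": 0, "x": -18, "y": -30, "z": -10, "hand": 85}, {"rx": 0, "ry": 0, "rz": 0, "x": 0, "y": -45, "z": -35, "hand": 85}, {"rx": 0, "ry": 0, "rz": 0, "x": 0, "y": -45, "z": -35, "hand": 85}]'

```text
time_s: 19.8
eef_pos: [533.5, 191.6, 171.4]
ee_rot: [0.5, 0.501, 0.499, -0.5]
force: [0.6, 0.4, 0.3]
grip_width: 0.997
```

jog_arm --increments '[{"rx": 0, "ry": 0, "rz": 0, "x": 0, "y": -45, "z": -35, "hand": 85}, {"rx": 0, "ry": 0, "rz": 0, "x": 0, "y": -35, "z": -25, "hand": 85}, {"rx": 0, "ry": 0, "rz": 0, "x": 0, "y": -14, "z": -10, "hand": 85}, {"rx": 0, "ry": 0, "rz": 0, "x": 0, "y": 0, "z": 0, "hand": 85}]'

```text
time_s: 20.3
eef_pos: [440.9, 261.1, 170.9]
ee_rot: [0.501, 0.5, 0.5, -0.499]
force: [0.2, -0.1, -1.0]
grip_width: 0.998
```

```bash
python3 st.py 440.7 260.5 22 -1;python3 - <<'E'
from h import *
cm=cam("wrist"); im=capture("wrist"); cv2.imwrite("pics/w7.png",im[:,:,::-1])
print(proj(cm,(440.7,260.5,70)))
h,s,v=cv2.split(cv2.cvtColor(im,cv2.COLOR_RGB2HSV));m=np.zeros(v.shape,bool);m[150:240,210:300]=1
for q in blobs(m&(s<70)&(v>100),200): print(q,onplane(cm,q[0],70).round(1))
E
```

```text
t 20.3 p [440.9 261.1 170.9] j [ 0.31  0.34  1.62 -0.    1.17  0.3 ] g 85.24551768483124 F [ 0.2 -0.1 -1. ]
[[0.001, 1.0, 0.001], [0.0, 0.001, -1.0], [-1.0, 0.001, -0.0]]
rotvec [ 0.001 -0.    -0.001] shift in goal axes [148.9  -0.2   0.6] in tool axes [148.9  -0.4   0.7]
[253.47309391 195.107246  ]
(array([254.83, 195.34]), array([ 234,  175,   43,   42, 1416], dtype=int32)) [442.  260.3  70. ]
```

View pics/w7.png

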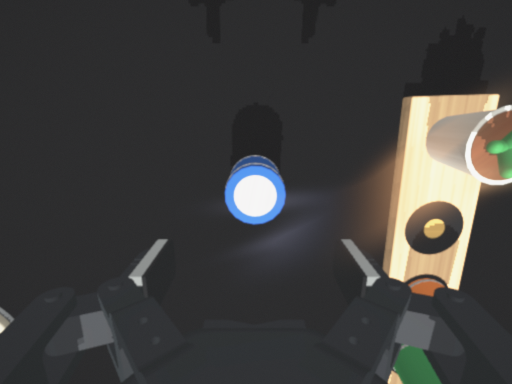

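jog_arm --increments '[{"rx": 0, "ry": 0, "rz": 0, "x": 40, "y": 0.5, "z": 0.6, "hand": 85}, {"rx": 0, "ry": 0, "rz": 0, "x": 40, "y": 0, "z": 0, "hand": 85}, {"rx": 0, "ry": 0, "rz": 0, "x": 38, "y": 0, "z": 0, "hand": 85}, {"rx": 0, "ry": 0, "rz": 0, "x": 20, "y": 0, "z": 0, "hand": 85}, {"rx": 0, "ry": 0, "rz": 0, "x": 10, "y": 0, "z": 0, "hand": 85}]'

```text
time_s: 20.98
eef_pos: [442.0, 259.3, 21.0]
ee_rot: [-0.499, -0.5, -0.5, 0.501]
force: [0.3, -0.1, 0.6]
grip_width: 0.997
```

jog_arm --increments '[{"rx": 0, "ry": 0, "rz": 0, "x": 0, "y": 0, "z": 0, "hand": 64}, {"rx": 0, "ry": 0, "rz": 0, "x": 0, "y": 0, "z": 0, "hand": 54}, {"rx": 0, "ry": 0, "rz": 0, "x": 0, "y": 0, "z": 0, "hand": 54}, {"rx": 0, "ry": 0, "rz": 0, "x": 0, "y": 0, "z": 0, "hand": 54}, {"rx": 0, "ry": 0, "rz": 0, "x": 0, "y": 0, "z": 0, "hand": 54}]' --force 40

```text
time_s: 21.6
eef_pos: [441.9, 260.4, 23.0]
ee_rot: [0.5, 0.501, 0.5, -0.499]
force: [0.3, -2.3, 5.4]
grip_width: 0.672
```

```bash
python3 st.py 652 206.3 42.5 -1
```

```text
t 21.6 p [441.9 260.4  23. ] j [ 0.3   0.55  1.75 -0.    0.83  0.3 ] g 57.36522759906694 F [ 0.3 -2.3  5.4]
[[0.002, 1.0, 0.0], [0.0, 0.0, -1.0], [-1.0, 0.002, -0.0]]
rotvec [ 0.    -0.    -0.002] shift in goal axes [-19.5 210.1  54.1] in tool axes [-19.2 210.2  54.1]
```

jog_arm --increments '[{"rx": 0, "ry": 0, "rz": 0, "x": -15, "y": 0, "z": 0, "hand": 54}, {"rx": 0, "ry": 0, "rz": 0, "x": -35, "y": 0, "z": 0, "hand": 54}, {"rx": 0, "ry": 0, "rz": 0, "x": -25, "y": 0, "z": 14, "hand": 54}, {"rx": 0, "ry": 0, "rz": 0, "x": 0, "y": 25, "z": 30, "hand": 54}, {"rx": 0, "ry": 0, "rz": 0, "x": 0, "y": 40, "z": 10, "hand": 54}]'

```text
time_s: 22.22
eef_pos: [506.5, 205.4, 98.5]
ee_rot: [0.5, 0.5, 0.5, -0.5]
force: [-0.2, 0.4, -1.1]
grip_width: 0.666
```

jog_arm --increments '[{"rx": 0, "ry": 0, "rz": 0, "x": 0, "y": 45, "z": 0, "hand": 54}, {"rx": 0, "ry": 0, "rz": 0, "x": 0, "y": 45, "z": 0, "hand": 54}, {"rx": 0, "ry": 0, "rz": 0, "x": 0, "y": 40, "z": 0, "hand": 54}, {"rx": 0, "ry": 0, "rz": 0, "x": 0, "y": 15, "z": 0, "hand": 54}, {"rx": 0, "ry": 0, "rz": 0, "x": 0, "y": 0, "z": 0, "hand": 54}]'

```text
time_s: 22.85
eef_pos: [651.3, 206.2, 97.1]
ee_rot: [-0.5, -0.5, -0.5, 0.5]
force: [-0.6, 0.3, -1.0]
grip_width: 0.668
```

```bash
python3 st.py 652 206.3 42.5 -1
```

```text
t 22.85 p [651.3 206.2  97.1] j [0.14 0.78 1.11 0.   1.25 0.14] g 57.017808169877256 F [-0.6  0.3 -1. ]
[[-0.0, 1.0, -0.0], [0.0, -0.0, -1.0], [-1.0, -0.0, -0.0]]
rotvec [-0. -0.  0.] shift in goal axes [54.6  0.7 -0.1] in tool axes [54.6  0.7 -0.1]
```

jog_arm --increments '[{"rx": 0, "ry": 0, "rz": 0, "x": 24, "y": 0.5, "z": 0, "hand": 54}, {"rx": 0, "ry": 0, "rz": 0, "x": 14, "y": 0, "z": 0, "hand": 54}, {"rx": 0, "ry": 0, "rz": 0, "x": 8, "y": 0, "z": 0, "hand": 54}, {"rx": 0, "ry": 0, "rz": 0, "x": 5, "y": 0, "z": 0, "hand": 54}, {"rx": 0, "ry": 0, "rz": 0, "x": 0, "y": 0, "z": 0, "hand": 54}]'

```text
time_s: 23.48
eef_pos: [651.6, 206.3, 46.2]
ee_rot: [0.5, 0.5, 0.5, -0.5]
force: [-0.5, 0.5, -0.6]
grip_width: 0.67
```

jog_arm --increments '[{"rx": 0, "ry": 0, "rz": 0, "x": 2, "y": 0, "z": 0, "hand": 54}, {"rx": 0, "ry": 0, "rz": 0, "x": 1, "y": 0, "z": 0, "hand": 54}, {"rx": 0, "ry": 0, "rz": 0, "x": 0, "y": 0, "z": 0, "hand": 54}]'

```text
time_s: 23.85
eef_pos: [651.7, 206.3, 43.2]
ee_rot: [0.5, 0.5, 0.5, -0.5]
force: [-0.4, -0.4, -1.2]
grip_width: 0.669
```

```bash
python3 st.py 652 206.3 42.5 -1
```

```text
t 23.85 p [651.7 206.3  43.2] j [0.14 0.84 1.15 0.   1.15 0.14] g 57.11561009090749 F [-0.4 -0.4 -1.2]
[[0.0, 1.0, -0.0], [0.0, -0.0, -1.0], [-1.0, 0.0, -0.0]]
rotvec [-0. -0. -0.] shift in goal axes [ 0.7  0.3 -0. ] in tool axes [ 0.7  0.3 -0. ]
```

jog_arm --increments '[{"rx": 0, "ry": 0, "rz": 0, "x": 1, "y": 0, "z": 0, "hand": 54}, {"rx": 0, "ry": 0, "rz": 0, "x": 0, "y": 0, "z": 0, "hand": 54}]'

```text
time_s: 24.1
eef_pos: [651.7, 206.3, 43.0]
ee_rot: [0.5, 0.5, 0.5, -0.5]
force: [-3.3, 0.1, 4.8]
grip_width: 0.669
```

```bash
python3 st.py 652 206.3 42.5 -1
```

```text
t 24.1 p [651.7 206.3  43. ] j [ 0.14  0.84  1.15 -0.    1.15  0.14] g 57.09263481273328 F [-3.3  0.1  4.8]
[[0.0, 1.0, 0.0], [-0.0, 0.0, -1.0], [-1.0, 0.0, 0.0]]
rotvec [ 0.  0. -0.] shift in goal axes [0.5 0.3 0. ] in tool axes [0.5 0.3 0. ]
```

Contact; release, lift and back away.

jog_arm --increments '[{"rx": 0, "ry": 0, "rz": 0, "x": 0, "y": 0, "z": 0, "hand": 60}, {"rx": 0, "ry": 0, "rz": 0, "x": 0, "y": 0, "z": 0, "hand": 66}, {"rx": 0, "ry": 0, "rz": 0, "x": 0, "y": 0, "z": 0, "hand": 74}, {"rx": 0, "ry": 0, "rz": 0, "x": 0, "y": 0, "z": 0, "hand": 74}, {"rx": 0, "ry": 0, "rz": 0, "x": -15, "y": 0, "z": 0, "hand": 74}]'

```text
time_s: 24.72
eef_pos: [651.0, 206.2, 56.5]
ee_rot: [-0.499, -0.499, -0.501, 0.501]
force: [-1.1, -0.3, 0.4]
grip_width: 0.867
```

jog_arm --increments '[{"rx": 0, "ry": 0, "rz": 0, "x": -40, "y": 0, "z": 0, "hand": 80}, {"rx": 0, "ry": 0, "rz": 0, "x": -50, "y": 0, "z": 0, "hand": 85}, {"rx": 0, "ry": 0, "rz": 0, "x": -50, "y": -40, "z": 0, "hand": 85}, {"rx": 0, "ry": 0, "rz": 0, "x": -30, "y": -50, "z": 0, "hand": 85}, {"rx": 0, "ry": 0, "rz": 0, "x": 0, "y": -50, "z": 0, "hand": 85}]'

```text
time_s: 25.35
eef_pos: [512.0, 206.4, 229.5]
ee_rot: [0.501, 0.502, 0.499, -0.498]
force: [0.4, 0.6, 0.3]
grip_width: 0.997
```

jog_arm --increments '[{"rx": 0, "ry": 0, "rz": 0, "x": 0, "y": -50, "z": 0, "hand": 85}, {"rx": 0, "ry": 0, "rz": 0, "x": 0, "y": -30, "z": 0, "hand": 85}, {"rx": 0, "ry": 0, "rz": 0, "x": 0, "y": 0, "z": 0, "hand": 85}]'

```text
time_s: 25.72
eef_pos: [431.6, 206.5, 227.5]
ee_rot: [0.501, 0.5, 0.5, -0.499]
force: [1.2, 1.1, 0.7]
grip_width: 0.993
```

```bash
python3 - <<'E'
from h import *
for n in("scene","side","wrist"):
    im=capture(n)[:,:,::-1]; cv2.imwrite(f"pics/{n}9.png",im)
a=cv2.imread("pics/scene9.png")
cv2.imwrite("pics/sz9.png",cv2.resize(a[170:305,115:395],None,fx=2.8,fy=2.8,interpolation=cv2.INTER_NEAREST))
b=cv2.imread("pics/side9.png")
cv2.imwrite("pics/sd9.png",cv2.resize(b[80:280,80:300],None,fx=3,fy=3,interpolation=cv2.INTER_NEAREST))
E
```

```text
(no output)
```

View pics/sz9.png

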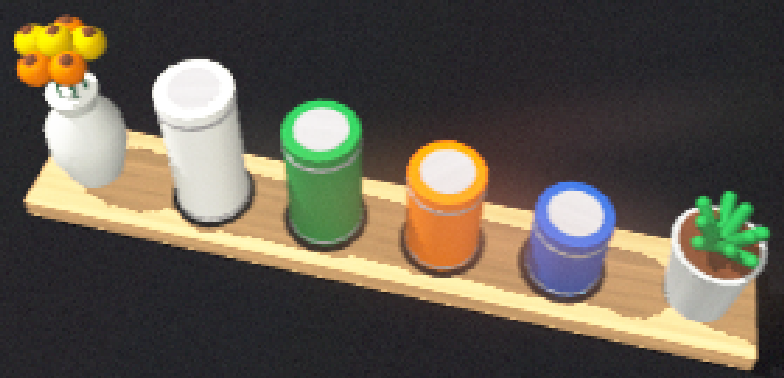

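View pics/sd9.png

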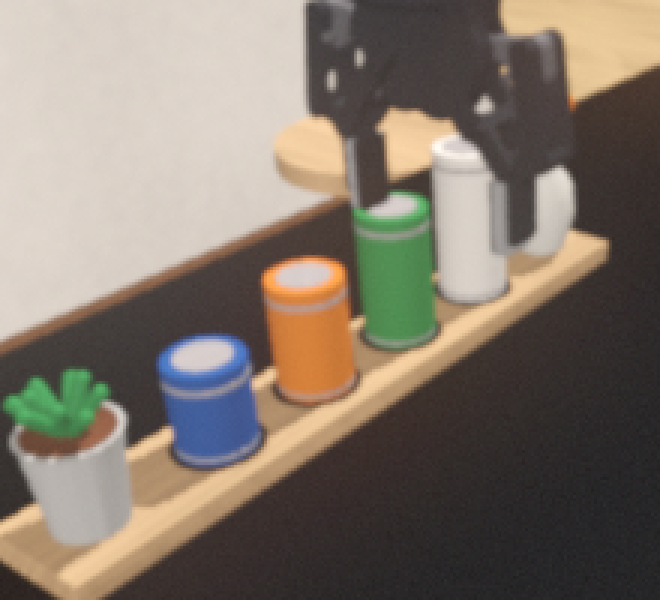

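View pics/wrist9.png

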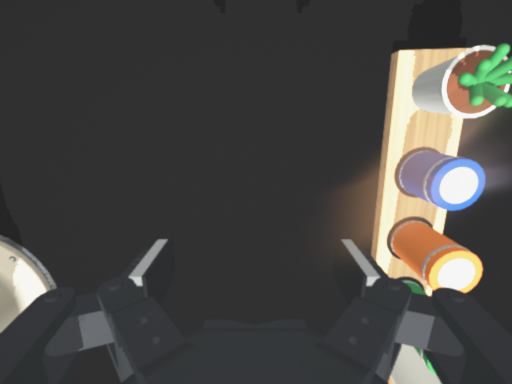

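All four stand upright with an even black rim of the mark around each; a quick numeric check of the lids and the ornaments before handing in.

```bash
python3 - <<'E'
from h import *
cm=cam("scene");im=cv2.imread("pics/scene9.png");h,s,v=cv2.split(cv2.cvtColor(im,cv2.COLOR_BGR2HSV))
M={"green":(657,16,110),"orange":(654.6,111,90),"blue":(652,206.3,70)}
for k,(x,y,H) in M.items():
    u=proj(cm,(x,y,H+20)).astype(int);m=np.zeros(v.shape,bool);m[u[1]-8:u[1]+9,u[0]-11:u[0]+12]=1
    q=max(blobs(m&(s<70)&(v>120)),key=lambda q:q[1][4]);print(k,onplane(cm,q[0],H+20).round(1),"mark",x,y)
v=im.max(2);m=np.zeros(v.shape,bool);u=proj(cm,(660,-80,150)).astype(int);m[u[1]-8:u[1]+9,u[0]-11:u[0]+12]=1
q=max(blobs(m&(v>=230)&(v<=249)),key=lambda q:q[1][4]);print("white",q,onplane(cm,q[0],150).round(1))
a=cv2.imread("pics/scene0.png").astype(int);d=abs(a-im).max(2)
print("diff vase",np.median(d[195:238,130:162]),(d[175:238,118:150]>60).sum(),"plant",(d[240:285,355:388]>60).sum())
finish_job()
E
```

```text
green [656.4  15.6 130. ] mark 657 16
orange [653.8 110.2 110. ] mark 654.6 111
blue [651.1 206.2  90. ] mark 652 206.3
white (array([183.57, 200.87]), array([175, 194,  19,  15, 211], dtype=int32)) [659.6 -79.4 150. ]
diff vase 3.0 0 plant 0
the job is handed in; nothing more can be done
```

All four tins are on the board, and I handed the job in after about 26 s of the 96 s. The order is white (tallest) on mark_4 beside the vase, then green on mark_3, orange on mark_2 and blue on mark_1 beside the succulent. I lowered each tin until the wrist force showed it touching the board, and only then opened the fingers.

In the final pictures all four stand upright, and each lid centre measures within about 1.2 mm of its mark. The vase and the succulent show no change from the start image, and the arm is clear of everything. None of these checks failed or disagreed, but `finish_job()` gives no verdict, so I can't confirm how it was judged.

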